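# Cull the broken compass baseplates into the reject bay

## Task

Two of the five bare white baseplates are broken: one is too short and one has lost a corner. Slide these two across the glass, without lifting them off it, wholly into the fenced reject bay so that they lie flat on the glass there, and then swing the keeper bar fully shut across its mouth. Leave the three sound baseplates and everything else where they lie.

Things in the scene. Friction and masses are not known exactly. Their poses are not given: they have to be found in the camera images.
- sound_a: A sound white plastic baseplate lying flat, 122 x 72 x 10 mm, with a round through hole 50 mm across near one end (closed fingertips fit in). Origin: hole centre, on the underside; x along the plate to its tail, z up. Hole end at x = -38, tail end at x = +84, sides at y = +-36 mm. Full length with four square corners.
- sound_b: A sound white plastic baseplate lying flat, 122 x 72 x 10 mm, with a round through hole 50 mm across near one end (closed fingertips fit in). Origin: hole centre, on the underside; x along the plate to its tail, z up. Hole end at x = -38, tail end at x = +84, sides at y = +-36 mm. Full length with four square corners.
- sound_c: A sound white plastic baseplate lying flat, 122 x 72 x 10 mm, with a round through hole 50 mm across near one end (closed fingertips fit in). Origin: hole centre, on the underside; x along the plate to its tail, z up. Hole end at x = -38, tail end at x = +84, sides at y = +-36 mm. Full length with four square corners.
- short: The short white plastic baseplate lying flat, 90 x 72 x 10 mm, with a round through hole 50 mm across near one end (closed fingertips fit in). Origin: hole centre, on the underside; x along the plate to its tail, z up. Hole end at x = -38, tail end at x = +52, sides at y = +-36 mm. Its tail is broken off square, so it is 32 mm shorter than the sound ones.
- chipped: The chipped white plastic baseplate lying flat, 122 x 72 x 10 mm, with a round through hole 50 mm across near one end (closed fingertips fit in). Origin: hole centre, on the underside; x along the plate to its tail, z up. Hole end at x = -38, tail end at x = +84, sides at y = +-36 mm. A corner is missing from its tail: gone is about x > 48 mm with y > -2 mm.
- short_tail (a point): Middle of the short plate's tail edge, on the underside.
- chipped_tail (a point): Middle of what is left of the chipped plate's tail edge, on the underside.
- bay: Reject bay: fixed U-shaped aluminium fence, 18 mm high, no floor. Origin: its centre on the table. Inside: x -105 to +105, y -90 to +94 mm; walls 8 mm thick at both x sides and the -y end; the +y end is the open mouth. Two plates fit side by side, lengths along y.
- keeper (a joint): Swinging steel keeper bar across the mouth of the bay, rad: 0 = shut straight across the mouth, grows as it swings open, away from the bay (about 1.6 = standing straight out along the bay's +y); limit 2.0; stays where it is left. The bar is 12 mm wide, its top 23 mm above the table, and reaches 158 mm from the hinge.
- keeper_hinge (a point): Keeper's upright hinge axis, at the bay's x = +113, y = +104 mm; a pillar 22 mm across, 28 mm high. Shut, the bar points from here along the bay's -x.
- keeper_post (a point): Top of the black upright post near the keeper's free end, 148 mm from the hinge axis: 14 mm across, rises from the bar to 60 mm above the table.
- compass: Bystander: complete baseplate compass, white, 122 x 72 mm, with a black capsule fitted, 20 mm high. Origin: centre of its underside.
- capsule_ring: Bystander: bronze capsule ring, 72 mm across, 12 mm high. Origin: centre of its underside.
- brass_cap: Bystander: open brass cap lined with cork, 70 mm across, 18 mm high. Origin: centre of its underside.
- steel_square: Bystander: steel square lying flat, arms 100 and 74 mm, 12 mm high. Origin: its outer corner edge, middle of the long arm's end, on the underside.
- brass_weight: Bystander: brass cylinder, 44 mm across, 40 mm high. Origin: centre of its underside.
- screwdriver: Bystander: screwdriver, 160 mm long, lying flat. Origin: its middle, on the underside.

How it is judged:
By the outcome, as a careful person would: the job done as asked, in the order asked, and still so for the second after the job is handed in, with the robot touching nothing.
It also fails if it takes over 72 s, if anything falls off the work surface, if the arm or the gripper's body presses on something with over 40 N, if the wrist force passes 120 N, or if a joint passes its speed limit or range.

## Robot

A 6-joint arm with a two-finger parallel gripper is mounted at the origin on the work surface. World frame = base frame: x ahead of the robot, y to its left, z up, the work surface at z = 0. Lengths are in m, angles in rad, forces in N, time in s.
With the tool pointing down it reaches from about 0.2 to 0.875 m from the base axis. Payload 3.4 kg.
Tool frame: the origin (TCP) lies midway between the tips of the shut fingers; the grasp point (between the pads) lies 19 mm behind it; z points along the fingers, y is the line along which they close (so a half turn about z gives the same grasp; the last joint's range is limited). The gripper opens to 94 mm and grips with 3 to 60 N. Pads are 16 mm wide; open, the fingers measure 119 mm over their backs; the gripper's body (75 mm by 177 mm) begins 78 mm behind the grasp point.
Start: joints at [-1.263, 0.276, 1.505, -0, 1.361, -0.121], TCP at [0.239, -0.523, 0.205] pointing down, gripper open.
Joint ranges: [-2.89, 2.89], [-0.75, 2.08], [0.22, 2.7], [-1.18, 4.32], [0.11, 2.71], [-2.7, 2.7]. Speed limits (rad/s): [2.57, 2.57, 3.14, 3.14, 3.14, 3.14].

## Interface

Orientations are given as a 3x3 rotation matrix whose columns are the frame's x, y, z axes.
In Python, from plant import manip gives the robot as it stands. The module is installed in compiled form; this text tells all that it offers.
- The arm moves only by the tool drive_tool, never from a script. Its argument "rows" is a list of rows, each an object with "travel": the shift along the tool's x, y, z in units of 0.025 m (1.0 is 0.025 m), a list of three; "roll": the turn about the tool's z in units of 4 degrees (1.0 is 4 degrees); "grip": the closure, from 0 (fully open) to 1 (shut). In form: [{"travel": [x, y, z], "roll": roll, "grip": grip}, ...]. A call has 1 to 10 rows; each row shifts and turns the commanded pose from where the row before left it, along the tool's axes as they then stand; what a row does not reach is not made up. A row lasts 1/12 s, in which the tool goes at most 41.7 mm and 7.16 degrees, less where a joint would pass 70% of its speed; a pose out of reach is approached as far as the arm can. A call with a number of a shift or a turn outside -1 to 1 is refused whole. A call with a gripper value outside its range is refused whole. The fingers move at their own pace and stop on an object; "force" is the grip in N (left out, the last holds). Time passes only in rows, so rows that do not move let the fingers close. It gives the time, the measured TCP pose, the force, the opening and the grip force at its end, in the units of the state.
- manip.get_obs(): the state, without advancing time (a new reading comes with each control period).
- manip.capture(name): name is "side" or "top"; returns the picture (480x640x3 uint8, red, green, blue); there is no depth.
- manip.get_calibration(name): a dict with "vfov" (degrees; the focal length in pixels is half the picture's height over the tangent of half this angle, whatever the lens; pixels are square), "cx", "cy" (the principal point, pixels), "world_from_camera" (4x4, takes a point from camera to world coordinates). Camera axes: x right, y down, z forward; pixel columns grow to the right and rows downward; lengths in m; the calibration is good to about 2 mm. A picture is of the moment at which its call begins. get_calibration takes no time and is no camera call.
- manip.sign_off(): hands the job in; it is judged then, once.
The state is a dict: "time_s": time; "joints": joint angles; "dq": joint speeds; "joint_torque": joint torques, N m; "eef_pos": TCP position; "ee_rot": TCP orientation; "force": force on the tool from outside, world axes, zero at the start; "torque": the same for the moment, N m; "gripper_width": opening from 0.0 (shut) to 1.0 (fully open); "grip_force": force on a finger pad.
Only numpy, scipy, OpenCV 4.12 (cv2) and the standard library are available. Lean on these libraries where they do the work, as an engineer would, in place of code of your own. Each camera call takes 0.05 s, during which the arm holds its last target. There are 200 camera calls.

## Working session

There is one attempt and no reset: what is moved stays moved. The work goes in short steps, Python scripts to look and compute and a tool call to move; the robot and the scene stay as the last step left them, time stands still between calls to the robot, and variables do not carry over. Pictures are saved under pics/ and viewed, at most 10 in all, crops included, and the job is handed in when it is done.

Besides the shell and the picture viewer there is one more tool, called after "Request:" by a JSON object that holds its "method" and its "body". drive_tool: Moves the arm, as the interface text tells. Its arguments: {"type":"object","properties":{"rows":{"type":"array","items":{"type":"object","properties":{"travel":{"type":"array","items":{"type":"number","minimum":-1,"maximum":1}},"roll":{"type":"number","minimum":-1,"maximum":1},"grip":{"type":"number"}}}},"force":{"type":"number"}},"required":["rows"]}

```bash
mkdir -p pics; python3 - <<'E'
from plant import manip
import cv2
for n in("top","side"):
    im=manip.capture(n); cv2.imwrite(f"pics/{n}0.png",im[:,:,::-1])
    c=manip.get_calibration(n); print(n,c)
o=manip.get_obs(); print(o["time_s"],o["eef_pos"],o["ee_rot"])
E
```

```text
top {'vfov': 43.00742310162671, 'cx': 311.4773372569294, 'cy': 228.6723310112473, 'world_from_camera': array([[-0.00335924, -0.99216632,  0.1248788 ,  0.45802648],
       [-0.99998147,  0.00269882, -0.00545728,  0.10619112],
       [ 0.0050775 , -0.12489482, -0.99215699,  1.54285632],
       [ 0.        ,  0.        ,  0.        ,  1.        ]])}
side {'vfov': 53.09792330848797, 'cx': 328.9193772743781, 'cy': 245.38674955509393, 'world_from_camera': array([[ 0.99875711, -0.03798914,  0.0322656 ,  0.57723418],
       [-0.04664804, -0.48444094,  0.87357938, -1.03695999],
       [-0.01755575, -0.87399874, -0.48561095,  0.71595987],
       [ 0.        ,  0.        ,  0.        ,  1.        ]])}
0.1 [ 0.23891137 -0.52247286  0.20471314] [[ 9.09458075e-01  4.15795331e-01 -5.03079592e-04]
 [ 4.15795597e-01 -9.09456804e-01  1.53066057e-03]
 [ 1.78912362e-04 -1.60124990e-03 -9.99998702e-01]]
```

View pics/top0.png

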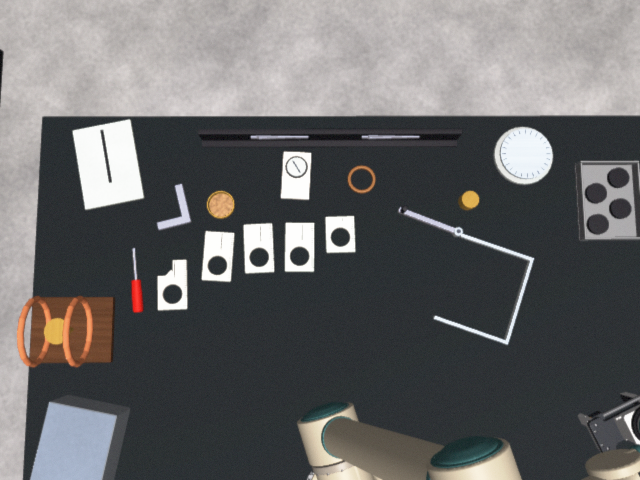

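View pics/side0.png

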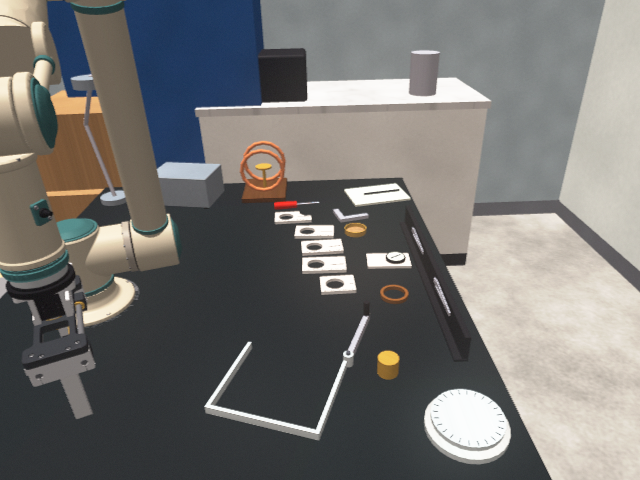

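The top view shows the chipped plate at (172,285), the short one at (340,235) and the bay around (485,290). Its mouth faces left, with the hinge at (459,231) and the post at (402,210). The side view agrees.

```bash
cat > h.py <<'E'
import numpy as np, cv2
from plant import manip
def ray(n,px,z):
    c=manip.get_calibration(n); f=240/np.tan(np.radians(c["vfov"]/2)); T=c["world_from_camera"]
    p=np.atleast_2d(np.asarray(px,float)); d=np.c_[(p[:,0]-c["cx"])/f,(p[:,1]-c["cy"])/f,np.ones(len(p))]@T[:3,:3].T
    return T[:3,3]+d*((z-T[2,3])/d[:,2])[:,None]
def plates(im,n="top",lo=150):
    "white blobs on glass: returns box centre, sizes, angle (world, top plane) and hole centre"
    m=(im.min(2)>lo).astype(np.uint8); cs,h=cv2.findContours(m,cv2.RETR_CCOMP,cv2.CHAIN_APPROX_NONE)
    for i,c in enumerate(cs):
        if h[0][i][3]>=0 or not 500<cv2.contourArea(c)<2500: continue
        w=ray(n,c[:,0,:],.01)[:,:2]
        r=cv2.minAreaRect((w*1000).astype(np.float32))
        k=[j for j in range(len(cs)) if h[0][j][3]==i and cv2.contourArea(cs[j])>80]
        hc=[ray(n,np.mean(cs[j][:,0,:],0),.005)[0,:2].round(4) for j in k]
        print(c[:,0,:].mean(0).round(),"area",cv2.contourArea(c),"rect",np.round(r[0],1),np.round(r[1],1),round(r[2],1),"hole",hc)
E
python3 - <<'E'
from h import *
im=cv2.imread("pics/top0.png"); plates(im)
for nm,p,z in [("hinge",(459,231),.028),("post",(402,210),.06),("c+x-y out",(533,258),.018),("c-x-y out",(508,344),.018),("-x+y end",(434,318),.018)]: print(nm,ray("top",p,z)[0].round(4))
cv2.imwrite("pics/bay.png",cv2.resize(im[195:355,385:545],None,fx=3.7,fy=3.7,interpolation=cv2.INTER_CUBIC))
cv2.imwrite("pics/pl.png",cv2.resize(im[215:320,120:365],None,fx=3.2,fy=3.2,interpolation=cv2.INTER_CUBIC))
E
```

```text
[343. 473.] area 542.5 rect [61.9 18.8] [111.1  39.4] 89.7 hole []
[483. 471.] area 1079.0 rect [  48.8 -307.1] [ 70.9 169. ] 17.7 hole []
[326. 436.] area 746.5 rect [136.1  48. ] [108.3 119.2] 18.1 hole []
[173. 286.] area 1176.5 rect [511.  448.8] [122.7  72.6] 1.3 hole [array([0.488 , 0.4477])]
[218. 256.] area 1355.0 rect [582.5 334.7] [ 73.7 123.7] 86.5 hole [array([0.5599, 0.3365])]
[299. 247.] area 1343.0 rect [604.7 129.6] [ 71.1 121.8] 89.8 hole [array([0.5822, 0.1294])]
[258. 248.] area 1345.0 rect [602.8 232.3] [124.1  73.6] 2.6 hole [array([0.5802, 0.2312])]
[340. 234.] area 979.0 rect [637.4  26. ] [92.1 73.1] 1.7 hole [array([0.6308, 0.025 ])]
[483. 278.] area 829.5 rect [ 531.  -264.5] [344.7 240.7] 70.6 hole []
[296. 175.] area 1244.0 rect [789.7 137.8] [ 71.6 123. ] 86.9 hole [array([0.8031, 0.1358])]
hinge [ 0.6418 -0.2722  0.028 ]
post [ 0.6904 -0.1253  0.06  ]
c+x-y out [ 0.5742 -0.4585  0.018 ]
c-x-y out [ 0.3617 -0.3863  0.018 ]
-x+y end [ 0.4259 -0.2053  0.018 ]
```

View pics/bay.png

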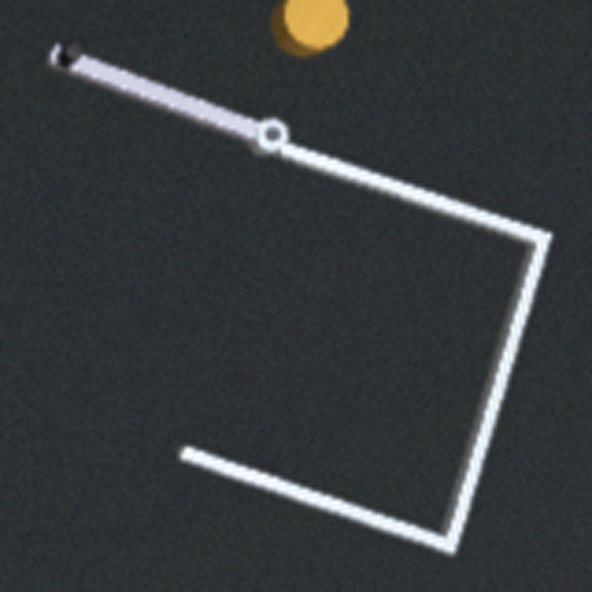

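View pics/pl.png

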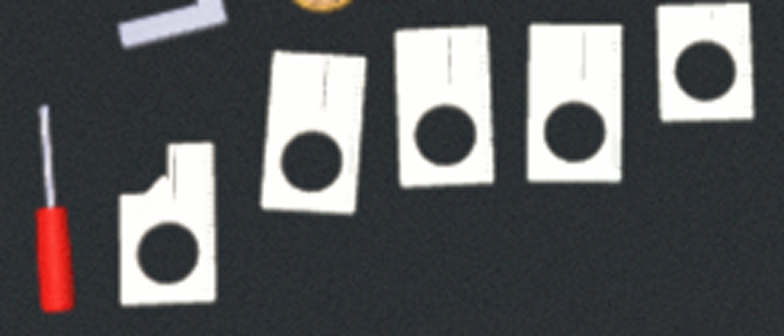

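Request:
{"method": "drive_tool", "body": {"rows": [{"travel": [0, 0, 0.55], "roll": 0.955, "grip": 0.1}, {"travel": [0, 0, 0.55], "roll": 0.955, "grip": 0.1}, {"travel": [0, 0, 0.55], "roll": 0.955, "grip": 0.1}, {"travel": [0, 0, 0.55], "roll": 0.955, "grip": 0.1}, {"travel": [0, 0, 0.55], "roll": 0.955, "grip": 0.1}, {"travel": [0, 0, 0.55], "roll": 0.955, "grip": 0.1}]}}

```text
time_s: 0.6
eef_pos: [0.2389, -0.5226, 0.1219]
ee_rot: [[1.0, 0.025, -0.0], [0.025, -1.0, 0.001], [-0.0, -0.001, -1.0]]
force: [0.5, 0.5, 0.0]
gripper_width: 0.902
grip_force: 0.0
```

Request:
{"method": "drive_tool", "body": {"rows": [{"travel": [0.75, -0.97, 0], "roll": 0, "grip": 0.1}, {"travel": [0.75, -0.97, 0], "roll": 0, "grip": 0.1}, {"travel": [0.75, -0.97, 0], "roll": 0, "grip": 0.1}, {"travel": [0.75, -0.97, 0], "roll": 0, "grip": 0.1}, {"travel": [0.75, -0.97, 0], "roll": 0, "grip": 0.1}, {"travel": [0.75, -0.97, 0], "roll": 0, "grip": 0.1}, {"travel": [0.75, -0.97, 0], "roll": 0, "grip": 0.1}, {"travel": [0.75, -0.97, 0], "roll": 0, "grip": 0.1}, {"travel": [0.75, -0.97, 0], "roll": 0, "grip": 0.1}, {"travel": [0.75, -0.97, 0], "roll": 0, "grip": 0.1}]}}

```text
time_s: 1.43
eef_pos: [0.4199, -0.2736, 0.1227]
ee_rot: [[1.0, 0.029, -0.001], [0.029, -1.0, 0.0], [-0.0, -0.0, -1.0]]
force: [0.0, -0.3, -0.8]
gripper_width: 0.901
grip_force: 0.0
```

Request:
{"method": "drive_tool", "body": {"rows": [{"travel": [0.75, -0.97, 0], "roll": 0, "grip": 0.1}, {"travel": [0.75, -0.97, 0], "roll": 0, "grip": 0.1}, {"travel": [0.75, -0.97, 0], "roll": 0, "grip": 0.1}, {"travel": [0.75, -0.97, 0], "roll": 0, "grip": 0.1}, {"travel": [0.75, -0.97, 0], "roll": 0, "grip": 0.1}, {"travel": [0.75, -0.97, 0], "roll": 0, "grip": 0.1}, {"travel": [0.75, -0.97, 0], "roll": 0, "grip": 0.1}, {"travel": [0.75, -0.97, 0], "roll": 0, "grip": 0.1}, {"travel": [0.75, -0.97, 0], "roll": 0, "grip": 0.1}, {"travel": [0.75, -0.97, 0], "roll": 0, "grip": 0.1}]}}

```text
time_s: 2.27
eef_pos: [0.6003, -0.0259, 0.1225]
ee_rot: [[1.0, 0.029, -0.001], [0.029, -1.0, -0.0], [-0.001, 0.0, -1.0]]
force: [0.7, 0.0, -0.0]
gripper_width: 0.903
grip_force: 0.0
```

Request:
{"method": "drive_tool", "body": {"rows": [{"travel": [0, 0, 0], "roll": 0, "grip": 0.1}]}}

```text
time_s: 2.35
eef_pos: [0.603, -0.0231, 0.1224]
ee_rot: [[0.999, 0.032, 0.002], [0.032, -0.999, 0.002], [0.002, -0.002, -1.0]]
force: [0.1, 0.1, 0.1]
gripper_width: 0.898
grip_force: 0.0
```

Request:
{"method": "drive_tool", "body": {"rows": [{"travel": [0.78, -0.95, 0], "grip": 0.1}, {"travel": [0.78, -0.95, 0], "grip": 0.1}, {"travel": [0, 0, 0.9], "grip": 0.1}, {"travel": [0, 0, 0.9], "grip": 0.1}, {"travel": [0, 0, 0.9], "grip": 0.1}, {"travel": [0, 0, 0.9], "grip": 0.1}, {"travel": [0, 0, 0], "grip": 0.1}]}}

```text
invalid input at $.rows[0]: expected keys travel, roll, grip
```

Request:
{"method": "drive_tool", "body": {"rows": [{"travel": [0.78, -0.95, 0], "roll": 0, "grip": 0.1}, {"travel": [0.78, -0.95, 0], "roll": 0, "grip": 0.1}, {"travel": [0, 0, 0.9], "roll": 0, "grip": 0.1}, {"travel": [0, 0, 0.9], "roll": 0, "grip": 0.1}, {"travel": [0, 0, 0.9], "roll": 0, "grip": 0.1}, {"travel": [0, 0, 0.9], "roll": 0, "grip": 0.1}, {"travel": [0, 0, 0], "roll": 0, "grip": 0.1}]}}

```text
time_s: 2.93
eef_pos: [0.6332, 0.0211, 0.028]
ee_rot: [[1.0, 0.029, -0.01], [0.029, -1.0, 0.0], [-0.01, -0.001, -1.0]]
force: [-1.2, -0.8, -0.5]
gripper_width: 0.9
grip_force: 0.0
```

Request:
{"method": "drive_tool", "body": {"rows": [{"travel": [0.12, -0.18, 0], "roll": 0, "grip": 0.1}, {"travel": [0, 0, 0], "roll": 0, "grip": 0.1}, {"travel": [0, 0, 0], "roll": 0, "grip": 0.1}]}}

```text
time_s: 3.18
eef_pos: [0.642, 0.0258, 0.0347]
ee_rot: [[1.0, 0.029, 0.003], [0.029, -1.0, -0.0], [0.003, 0.0, -1.0]]
force: [0.7, -0.9, 0.6]
gripper_width: 0.902
grip_force: 0.0
```

Request:
{"method": "drive_tool", "body": {"rows": [{"travel": [0, 0, 0.4], "roll": 0, "grip": 0.1}, {"travel": [0, 0, 0.4], "roll": 0, "grip": 0.1}, {"travel": [0, 0, 0.25], "roll": 0, "grip": 0.1}, {"travel": [0, 0, 0.15], "roll": 0, "grip": 0.1}, {"travel": [0, 0, 0], "roll": 0, "grip": 0.1}, {"travel": [0, 0, 0], "roll": 0, "grip": 0.1}]}}

```text
time_s: 3.68
eef_pos: [0.6401, 0.0258, 0.0024]
ee_rot: [[1.0, 0.029, -0.001], [0.029, -1.0, -0.0], [-0.001, 0.0, -1.0]]
force: [0.6, 0.1, 0.4]
gripper_width: 0.901
grip_force: 0.0
```

Request:
{"method": "drive_tool", "body": {"rows": [{"travel": [0, 0, 0], "roll": 0, "grip": 0.4}, {"travel": [0, 0, 0], "roll": 0, "grip": 0.4}, {"travel": [0, 0, 0], "roll": 0, "grip": 0.4}, {"travel": [0, 0, 0], "roll": 0, "grip": 0.4}], "force": 10}}

```text
time_s: 4.02
eef_pos: [0.6408, 0.0257, 0.0033]
ee_rot: [[1.0, 0.029, 0.001], [0.029, -1.0, -0.0], [0.001, 0.0, -1.0]]
force: [0.1, -0.3, 0.3]
gripper_width: 0.766
grip_force: 10.0
```

Request:
{"method": "drive_tool", "body": {"rows": [{"travel": [0, 0, 0.04], "roll": 0, "grip": 0.4}, {"travel": [-0.12, 0.3, 0], "roll": 0, "grip": 0.4}, {"travel": [-0.24, 0.62, 0], "roll": 0, "grip": 0.4}, {"travel": [-0.24, 0.62, 0], "roll": 0, "grip": 0.4}, {"travel": [-0.24, 0.62, 0], "roll": 0, "grip": 0.4}, {"travel": [-0.24, 0.62, 0], "roll": 0, "grip": 0.4}, {"travel": [-0.12, 0.3, 0], "roll": 0, "grip": 0.4}, {"travel": [0, 0, 0], "roll": 0, "grip": 0.4}]}}

```text
time_s: 4.68
eef_pos: [0.6134, -0.0536, 0.0033]
ee_rot: [[1.0, 0.027, 0.002], [0.027, -1.0, -0.001], [0.002, 0.001, -1.0]]
force: [0.0, -2.2, 6.2]
gripper_width: 0.762
grip_force: 10.0
```

Request:
{"method": "drive_tool", "body": {"rows": [{"travel": [0, 0, 0], "roll": -0.5, "grip": 0.4}, {"travel": [0, 0, 0], "roll": -0.9, "grip": 0.4}, {"travel": [0, 0, 0], "roll": -0.9, "grip": 0.4}, {"travel": [0, 0, 0], "roll": -0.9, "grip": 0.4}, {"travel": [0, 0, 0], "roll": -0.9, "grip": 0.4}, {"travel": [0, 0, 0], "roll": -0.9, "grip": 0.4}, {"travel": [0, 0, 0], "roll": -0.9, "grip": 0.4}, {"travel": [0, 0, 0], "roll": -0.9, "grip": 0.4}, {"travel": [0, 0, 0], "roll": -0.9, "grip": 0.4}, {"travel": [0, 0, 0], "roll": -0.9, "grip": 0.4}]}}

```text
time_s: 5.52
eef_pos: [0.6148, -0.0517, 0.0033]
ee_rot: [[0.807, 0.59, 0.004], [0.59, -0.807, 0.0], [0.004, 0.002, -1.0]]
force: [1.8, 1.9, 5.1]
gripper_width: 0.767
grip_force: 10.0
```

Request:
{"method": "drive_tool", "body": {"rows": [{"travel": [0, 0, 0], "roll": -0.9, "grip": 0.4}, {"travel": [0, 0, 0], "roll": -0.9, "grip": 0.4}, {"travel": [0, 0, 0], "roll": -0.9, "grip": 0.4}, {"travel": [0, 0, 0], "roll": -0.9, "grip": 0.4}, {"travel": [0, 0, 0], "roll": -0.9, "grip": 0.4}, {"travel": [0, 0, 0], "roll": -0.9, "grip": 0.4}, {"travel": [0, 0, 0], "roll": -0.9, "grip": 0.4}, {"travel": [0, 0, 0], "roll": -0.9, "grip": 0.4}, {"travel": [0, 0, 0], "roll": -0.9, "grip": 0.4}, {"travel": [0, 0, 0], "roll": -0.5, "grip": 0.4}]}}

```text
time_s: 6.35
eef_pos: [0.614, -0.0512, 0.0033]
ee_rot: [[0.333, 0.943, 0.003], [0.943, -0.333, 0.001], [0.002, 0.002, -1.0]]
force: [0.8, 2.0, 7.2]
gripper_width: 0.767
grip_force: 10.0
```

Request:
{"method": "drive_tool", "body": {"rows": [{"travel": [0, 0, 0], "roll": 0, "grip": 0.4}]}}

```text
time_s: 6.43
eef_pos: [0.614, -0.0513, 0.0033]
ee_rot: [[0.334, 0.943, 0.003], [0.943, -0.334, 0.001], [0.002, 0.002, -1.0]]
force: [0.1, 2.5, 7.2]
gripper_width: 0.76
grip_force: 10.0
```

Request:
{"method": "drive_tool", "body": {"rows": [{"travel": [-0.4, 0.04, 0], "roll": 0, "grip": 0.4}, {"travel": [-0.8, 0.08, 0], "roll": 0, "grip": 0.4}, {"travel": [-0.8, 0.08, 0], "roll": 0, "grip": 0.4}, {"travel": [-0.8, 0.08, 0], "roll": 0, "grip": 0.4}, {"travel": [-0.8, 0.08, 0], "roll": 0, "grip": 0.4}, {"travel": [-0.8, 0.08, 0], "roll": 0, "grip": 0.4}, {"travel": [-0.8, 0.08, 0], "roll": 0, "grip": 0.4}, {"travel": [-0.8, 0.08, 0], "roll": 0, "grip": 0.4}, {"travel": [-0.8, 0.08, 0], "roll": 0, "grip": 0.4}, {"travel": [-0.8, 0.08, 0], "roll": 0, "grip": 0.4}]}}

```text
time_s: 7.27
eef_pos: [0.5677, -0.2365, 0.0033]
ee_rot: [[0.336, 0.942, 0.002], [0.942, -0.336, 0.003], [0.003, 0.001, -1.0]]
force: [1.8, 4.0, 7.4]
gripper_width: 0.77
grip_force: 10.0
```

Request:
{"method": "drive_tool", "body": {"rows": [{"travel": [-0.8, 0.08, 0], "roll": 0, "grip": 0.4}, {"travel": [-0.8, 0.08, 0], "roll": 0, "grip": 0.4}, {"travel": [-0.8, 0.08, 0], "roll": 0, "grip": 0.4}, {"travel": [-0.8, 0.08, 0], "roll": 0, "grip": 0.4}, {"travel": [-0.8, 0.08, 0], "roll": 0, "grip": 0.4}, {"travel": [-0.4, 0.08, 0], "roll": -0.1, "grip": 0.4}, {"travel": [0, 0, 0], "roll": 0, "grip": 0.4}, {"travel": [0, 0, 0], "roll": 0, "grip": 0.4}]}}

```text
time_s: 7.93
eef_pos: [0.5415, -0.3467, 0.0033]
ee_rot: [[0.329, 0.944, 0.001], [0.944, -0.329, -0.002], [-0.002, 0.001, -1.0]]
force: [-1.3, -1.1, 7.8]
gripper_width: 0.766
grip_force: 10.0
```

Request:
{"method": "drive_tool", "body": {"rows": [{"travel": [0, 0, -0.04], "roll": 0, "grip": 0.4}, {"travel": [0, 0, 0], "roll": 0, "grip": 0.12}, {"travel": [0, 0, 0], "roll": 0, "grip": 0.12}, {"travel": [0, 0, 0], "roll": 0, "grip": 0.12}, {"travel": [0, 0, -0.3], "roll": 0, "grip": 0.12}, {"travel": [0, 0, -0.9], "roll": 0, "grip": 0.12}, {"travel": [0, 0, -0.9], "roll": 0, "grip": 0.12}, {"travel": [0, 0, -0.9], "roll": 0, "grip": 0.12}, {"travel": [0, 0, -0.9], "roll": 0, "grip": 0.12}, {"travel": [0, 0, -0.5], "roll": 0, "grip": 0.12}]}}

```text
time_s: 8.77
eef_pos: [0.5426, -0.3458, 0.1163]
ee_rot: [[0.328, 0.945, 0.003], [0.945, -0.328, -0.003], [-0.001, 0.004, -1.0]]
force: [0.5, -0.5, -0.3]
gripper_width: 0.882
grip_force: 0.0
```

Request:
{"method": "drive_tool", "body": {"rows": [{"travel": [0, 0, 0], "roll": 1, "grip": 0.12}, {"travel": [0, 0, 0], "roll": 1, "grip": 0.12}, {"travel": [0, 0, 0], "roll": 1, "grip": 0.12}, {"travel": [0, 0, 0], "roll": 1, "grip": 0.12}, {"travel": [0, 0, 0], "roll": 1, "grip": 0.12}, {"travel": [0, 0, 0], "roll": 1, "grip": 0.12}, {"travel": [0, 0, 0], "roll": 1, "grip": 0.12}, {"travel": [0, 0, 0], "roll": 1, "grip": 0.12}, {"travel": [0, 0, 0], "roll": 1, "grip": 0.12}, {"travel": [0, 0, 0], "roll": 1, "grip": 0.12}]}}

```text
time_s: 9.6
eef_pos: [0.5415, -0.3449, 0.1133]
ee_rot: [[0.86, 0.51, -0.0], [0.51, -0.86, -0.0], [-0.0, 0.0, -1.0]]
force: [0.8, -0.5, 0.3]
gripper_width: 0.882
grip_force: 0.0
```

Request:
{"method": "drive_tool", "body": {"rows": [{"travel": [0, 0, 0], "roll": 1, "grip": 0.1}, {"travel": [0, 0, 0], "roll": 1, "grip": 0.1}, {"travel": [0, 0, 0], "roll": 1, "grip": 0.1}, {"travel": [0, 0, 0], "roll": 1, "grip": 0.1}, {"travel": [0, 0, 0], "roll": 1, "grip": 0.1}, {"travel": [0, 0, 0], "roll": 1, "grip": 0.1}, {"travel": [0, 0, 0], "roll": 1, "grip": 0.1}, {"travel": [0, 0, 0], "roll": 0.4, "grip": 0.1}]}}

```text
time_s: 10.27
eef_pos: [0.5415, -0.3449, 0.1133]
ee_rot: [[1.0, 0.019, -0.0], [0.019, -1.0, -0.0], [-0.0, 0.0, -1.0]]
force: [-0.5, 0.2, 0.8]
gripper_width: 0.899
grip_force: 0.0
```

Request:
{"method": "drive_tool", "body": {"rows": [{"travel": [0, -0.5, 0], "roll": 0, "grip": 0.1}, {"travel": [0, -1, 0], "roll": 0, "grip": 0.1}, {"travel": [0, -1, 0], "roll": 0, "grip": 0.1}, {"travel": [0, -1, 0], "roll": 0, "grip": 0.1}, {"travel": [0, -1, 0], "roll": 0, "grip": 0.1}, {"travel": [0, -1, 0], "roll": 0, "grip": 0.1}, {"travel": [0, -1, 0], "roll": 0, "grip": 0.1}, {"travel": [0, -1, 0], "roll": 0, "grip": 0.1}, {"travel": [0, -1, 0], "roll": 0, "grip": 0.1}, {"travel": [0, -1, 0], "roll": 0, "grip": 0.1}]}}

```text
time_s: 11.1
eef_pos: [0.5356, -0.1054, 0.1133]
ee_rot: [[1.0, 0.023, -0.0], [0.023, -1.0, 0.0], [-0.0, -0.0, -1.0]]
force: [0.3, -0.1, -0.7]
gripper_width: 0.904
grip_force: 0.0
```

Request:
{"method": "drive_tool", "body": {"rows": [{"travel": [0, -1, 0], "roll": 0, "grip": 0.1}, {"travel": [0, -1, 0], "roll": 0, "grip": 0.1}, {"travel": [0, -1, 0], "roll": 0, "grip": 0.1}, {"travel": [0, -1, 0], "roll": 0, "grip": 0.1}, {"travel": [0, -1, 0], "roll": 0, "grip": 0.1}, {"travel": [0, -1, 0], "roll": 0, "grip": 0.1}, {"travel": [0, -1, 0], "roll": 0, "grip": 0.1}, {"travel": [0, -1, 0], "roll": 0, "grip": 0.1}, {"travel": [0, -1, 0], "roll": 0, "grip": 0.1}, {"travel": [0, -1, 0], "roll": 0, "grip": 0.1}]}}

```text
time_s: 11.93
eef_pos: [0.5297, 0.1442, 0.1133]
ee_rot: [[1.0, 0.023, -0.0], [0.023, -1.0, 0.0], [-0.0, -0.0, -1.0]]
force: [0.1, 0.7, 0.1]
gripper_width: 0.898
grip_force: 0.0
```

Request:
{"method": "drive_tool", "body": {"rows": [{"travel": [0, -1, 0], "roll": 0, "grip": 0.1}, {"travel": [0, -1, 0], "roll": 0, "grip": 0.1}, {"travel": [0, -1, 0], "roll": 0, "grip": 0.1}, {"travel": [0, -1, 0], "roll": 0, "grip": 0.1}, {"travel": [0, -1, 0], "roll": 0, "grip": 0.1}, {"travel": [0, -1, 0], "roll": 0, "grip": 0.1}, {"travel": [0, -1, 0], "roll": 0, "grip": 0.1}, {"travel": [0, -1, 0], "roll": 0, "grip": 0.1}, {"travel": [0, 0, 0], "roll": 0, "grip": 0.1}, {"travel": [0, 0, 0], "roll": 0, "grip": 0.1}]}}

```text
time_s: 12.77
eef_pos: [0.5253, 0.3435, 0.1129]
ee_rot: [[1.0, 0.025, -0.001], [0.025, -1.0, -0.0], [-0.001, 0.0, -1.0]]
force: [-0.2, -0.2, -0.1]
gripper_width: 0.896
grip_force: 0.0
```

```bash
python3 - <<'E'
from h import *
im=manip.capture("top")[:,:,::-1].copy(); plates(im); cv2.imwrite("pics/top1.png",im); print(manip.get_obs()["eef_pos"])
E
```

```text
[235. 468.] area 659.5 rect [ 65.9 283.4] [ 48.4 107.4] 25.6 hole []
[352. 462.] area 1183.5 rect [80.5  6.6] [202.8  76.8] 89.7 hole []
[213. 357.] area 1152.5 rect [311.7 346. ] [103.1 153.9] 33.8 hole []
[489. 272.] area 1017.0 rect [ 540.7 -348.3] [91.7 74.8] 71.0 hole [array([ 0.5387, -0.3563])]
[166. 266.] area 1727.0 rect [555.4 466.7] [ 98.9 117.4] 26.7 hole []
[219. 244.] area 660.0 rect [610.1 332.8] [73.4 71. ] 89.8 hole []
[299. 247.] area 1343.0 rect [604.7 129.6] [ 71.1 121.8] 89.8 hole [array([0.5822, 0.1294])]
[258. 248.] area 1355.0 rect [602.6 232.2] [124.4  73.7] 2.6 hole [array([0.5803, 0.2312])]
[483. 278.] area 877.5 rect [ 531.  -264.4] [345.  240.6] 70.5 hole []
[296. 175.] area 1249.0 rect [789.7 137.7] [ 71.9 123.2] 87.0 hole [array([0.8018, 0.137 ])]
[0.525442   0.34230901 0.11289883]
```

View pics/top1.png

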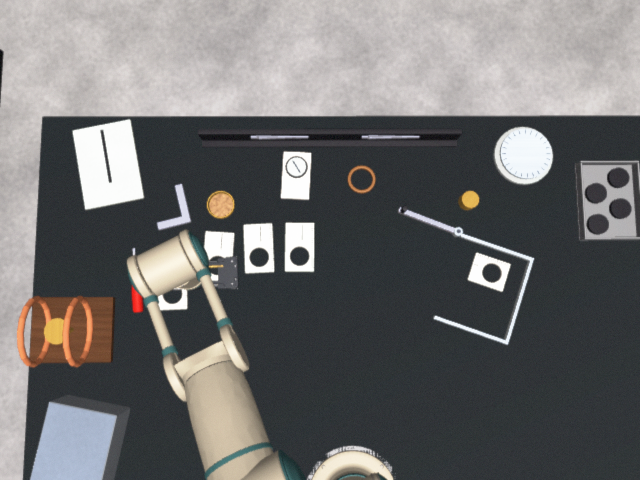

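The short plate lies in the bay, centred about (489,272), and the sound plates haven't moved. The gripper is near (225,270), so I'm going on to the chipped plate.

Request:
{"method": "drive_tool", "body": {"rows": [{"travel": [-0.16, -0.9, 0], "roll": 0, "grip": 0.1}, {"travel": [-0.16, -0.9, 0], "roll": 0, "grip": 0.1}, {"travel": [-0.16, -0.9, 0], "roll": 0, "grip": 0.1}, {"travel": [-0.16, -0.9, 0], "roll": 0, "grip": 0.1}, {"travel": [-0.15, -0.66, 0], "roll": 0, "grip": 0.1}, {"travel": [0, 0, 0.8], "roll": 0, "grip": 0.1}, {"travel": [0, 0, 0.8], "roll": 0, "grip": 0.1}, {"travel": [0, 0, 0.8], "roll": 0, "grip": 0.1}, {"travel": [0, 0, 0.4], "roll": 0, "grip": 0.1}, {"travel": [0, 0, 0], "roll": 0, "grip": 0.1}]}}

```text
time_s: 13.65
eef_pos: [0.5028, 0.4461, 0.0403]
ee_rot: [[1.0, 0.021, -0.005], [0.021, -1.0, -0.004], [-0.005, 0.004, -1.0]]
force: [-0.2, -0.6, -0.2]
gripper_width: 0.901
grip_force: 0.0
```

Request:
{"method": "drive_tool", "body": {"rows": [{"travel": [0, 0, 0], "roll": 0, "grip": 0.1}, {"travel": [0, 0, 0], "roll": 0, "grip": 0.1}]}}

```text
time_s: 13.82
eef_pos: [0.5054, 0.4484, 0.0442]
ee_rot: [[1.0, 0.021, 0.002], [0.021, -1.0, 0.001], [0.002, -0.001, -1.0]]
force: [0.6, 0.2, -0.5]
gripper_width: 0.903
grip_force: 0.0
```

z to go: 0.044 → 0.0035, which is 1.6 units.

Request:
{"method": "drive_tool", "body": {"rows": [{"travel": [-0.05, 0, 0.4], "roll": 0, "grip": 0.1}, {"travel": [0, 0, 0.4], "roll": 0, "grip": 0.1}, {"travel": [0, 0, 0.4], "roll": 0, "grip": 0.1}, {"travel": [0, 0, 0.25], "roll": 0, "grip": 0.1}, {"travel": [0, 0, 0.1], "roll": 0, "grip": 0.1}, {"travel": [0, 0, 0.05], "roll": 0, "grip": 0.1}, {"travel": [0, 0, 0], "roll": 0, "grip": 0.1}, {"travel": [0, 0, 0], "roll": 0, "grip": 0.1}]}}

```text
time_s: 14.48
eef_pos: [0.5034, 0.4484, 0.003]
ee_rot: [[1.0, 0.022, 0.0], [0.022, -1.0, 0.0], [0.0, -0.0, -1.0]]
force: [-1.3, 0.2, 0.7]
gripper_width: 0.898
grip_force: 0.0
```

Request:
{"method": "drive_tool", "body": {"rows": [{"travel": [0, 0, 0], "roll": 0, "grip": 0.4}, {"travel": [0, 0, 0], "roll": 0, "grip": 0.4}, {"travel": [0, 0, 0], "roll": 0, "grip": 0.4}, {"travel": [0, 0, 0], "roll": 0, "grip": 0.4}], "force": 10}}

```text
time_s: 14.82
eef_pos: [0.5034, 0.4483, 0.0034]
ee_rot: [[1.0, 0.022, 0.001], [0.022, -1.0, 0.0], [0.001, -0.0, -1.0]]
force: [-0.0, -0.9, 0.8]
gripper_width: 0.766
grip_force: 10.0
```

Request:
{"method": "drive_tool", "body": {"rows": [{"travel": [0, 0, 0.03], "roll": 0, "grip": 0.4}, {"travel": [-0.4, 0, 0], "roll": 0, "grip": 0.4}, {"travel": [-0.8, 0, 0], "roll": 0, "grip": 0.4}, {"travel": [-0.8, 0, 0], "roll": 0, "grip": 0.4}, {"travel": [-0.8, 0, 0], "roll": 0, "grip": 0.4}, {"travel": [-0.8, 0, 0], "roll": 0, "grip": 0.4}, {"travel": [-0.5, 0.1, 0], "roll": 0, "grip": 0.4}, {"travel": [-0.1, 0.4, 0], "roll": 0, "grip": 0.4}, {"travel": [0, 0.8, 0], "roll": 0, "grip": 0.4}, {"travel": [0, 0.8, 0], "roll": 0, "grip": 0.4}]}}

```text
time_s: 15.65
eef_pos: [0.4002, 0.3956, 0.0034]
ee_rot: [[1.0, 0.022, 0.003], [0.022, -1.0, 0.005], [0.003, -0.005, -1.0]]
force: [0.1, 4.5, 6.9]
gripper_width: 0.767
grip_force: 10.0
```

Request:
{"method": "drive_tool", "body": {"rows": [{"travel": [0, 0.8, 0], "roll": 0, "grip": 0.4}, {"travel": [0, 0.8, 0], "roll": 0, "grip": 0.4}, {"travel": [0, 0.8, 0], "roll": 0, "grip": 0.4}, {"travel": [0, 0.8, 0], "roll": 0, "grip": 0.4}, {"travel": [0, 0.8, 0], "roll": 0, "grip": 0.4}, {"travel": [0, 0.8, 0], "roll": 0, "grip": 0.4}, {"travel": [0, 0.8, 0], "roll": 0, "grip": 0.4}, {"travel": [0, 0.8, 0], "roll": 0, "grip": 0.4}, {"travel": [0, 0.8, 0], "roll": 0, "grip": 0.4}, {"travel": [0, 0.8, 0], "roll": 0, "grip": 0.4}]}}

```text
time_s: 16.48
eef_pos: [0.405, 0.1942, 0.0031]
ee_rot: [[1.0, 0.02, 0.003], [0.02, -1.0, 0.004], [0.003, -0.004, -1.0]]
force: [-0.4, 5.8, 7.6]
gripper_width: 0.767
grip_force: 10.0
```

Request:
{"method": "drive_tool", "body": {"rows": [{"travel": [0, 0.8, 0], "roll": 0, "grip": 0.4}, {"travel": [0, 0.8, 0], "roll": 0, "grip": 0.4}, {"travel": [0, 0.8, 0], "roll": 0, "grip": 0.4}, {"travel": [0, 0.8, 0], "roll": 0, "grip": 0.4}, {"travel": [0, 0.8, 0], "roll": 0, "grip": 0.4}, {"travel": [0, 0.8, 0], "roll": 0, "grip": 0.4}, {"travel": [0, 0.8, 0], "roll": 0, "grip": 0.4}, {"travel": [0, 0.4, 0], "roll": 0, "grip": 0.4}, {"travel": [0, 0, 0], "roll": 0, "grip": 0.4}, {"travel": [0, 0, 0], "roll": 0, "grip": 0.4}]}}

```text
time_s: 17.32
eef_pos: [0.4076, 0.0426, 0.003]
ee_rot: [[1.0, 0.02, 0.001], [0.02, -1.0, -0.0], [0.001, 0.0, -1.0]]
force: [-0.0, -2.1, 8.6]
gripper_width: 0.762
grip_force: 10.0
```

Request:
{"method": "drive_tool", "body": {"rows": [{"travel": [0, 0, 0], "roll": -0.5, "grip": 0.4}, {"travel": [0, 0, 0], "roll": -0.9, "grip": 0.4}, {"travel": [0, 0, 0], "roll": -0.9, "grip": 0.4}, {"travel": [0, 0, 0], "roll": -0.9, "grip": 0.4}, {"travel": [0, 0, 0], "roll": -0.9, "grip": 0.4}, {"travel": [0, 0, 0], "roll": -0.9, "grip": 0.4}, {"travel": [0, 0, 0], "roll": -0.9, "grip": 0.4}, {"travel": [0, 0, 0], "roll": -0.9, "grip": 0.4}, {"travel": [0, 0, 0], "roll": -0.9, "grip": 0.4}, {"travel": [0, 0, 0], "roll": -0.9, "grip": 0.4}]}}

```text
time_s: 18.15
eef_pos: [0.4076, 0.0432, 0.003]
ee_rot: [[0.812, 0.584, 0.001], [0.584, -0.812, 0.0], [0.001, 0.001, -1.0]]
force: [0.2, -0.4, 7.9]
gripper_width: 0.765
grip_force: 10.0
```

Request:
{"method": "drive_tool", "body": {"rows": [{"travel": [0, 0, 0], "roll": -0.9, "grip": 0.4}, {"travel": [0, 0, 0], "roll": -0.9, "grip": 0.4}, {"travel": [0, 0, 0], "roll": -0.9, "grip": 0.4}, {"travel": [0, 0, 0], "roll": -0.9, "grip": 0.4}, {"travel": [0, 0, 0], "roll": -0.9, "grip": 0.4}, {"travel": [0, 0, 0], "roll": -0.9, "grip": 0.4}, {"travel": [0, 0, 0], "roll": -0.9, "grip": 0.4}, {"travel": [0, 0, 0], "roll": -0.9, "grip": 0.4}, {"travel": [0, 0, 0], "roll": -0.9, "grip": 0.4}, {"travel": [0, 0, 0], "roll": -0.75, "grip": 0.4}]}}

```text
time_s: 18.98
eef_pos: [0.4079, 0.0433, 0.003]
ee_rot: [[0.323, 0.946, 0.002], [0.946, -0.323, 0.0], [0.001, 0.002, -1.0]]
force: [1.0, -0.6, 8.9]
gripper_width: 0.765
grip_force: 10.0
```

Request:
{"method": "drive_tool", "body": {"rows": [{"travel": [0, 0, 0], "roll": 0, "grip": 0.4}]}}

```text
time_s: 19.07
eef_pos: [0.4078, 0.0433, 0.0029]
ee_rot: [[0.324, 0.946, 0.002], [0.946, -0.324, 0.0], [0.001, 0.002, -1.0]]
force: [0.9, 1.3, 9.2]
gripper_width: 0.767
grip_force: 10.0
```

Request:
{"method": "drive_tool", "body": {"rows": [{"travel": [-0.24, 0.36, 0], "roll": 0, "grip": 0.4}, {"travel": [-0.48, 0.72, 0], "roll": 0, "grip": 0.4}, {"travel": [-0.48, 0.72, 0], "roll": 0, "grip": 0.4}, {"travel": [-0.48, 0.72, 0], "roll": 0, "grip": 0.4}, {"travel": [-0.48, 0.72, 0], "roll": 0, "grip": 0.4}, {"travel": [-0.48, 0.72, 0], "roll": 0, "grip": 0.4}, {"travel": [-0.48, 0.72, 0], "roll": 0, "grip": 0.4}, {"travel": [-0.48, 0.72, 0], "roll": 0, "grip": 0.4}, {"travel": [-0.48, 0.72, 0], "roll": 0, "grip": 0.4}, {"travel": [-0.24, 0.36, 0], "roll": 0, "grip": 0.4}]}}

```text
time_s: 19.9
eef_pos: [0.5231, -0.111, 0.0022]
ee_rot: [[0.327, 0.945, -0.005], [0.945, -0.327, 0.003], [0.002, -0.006, -1.0]]
force: [-4.4, 4.8, 6.9]
gripper_width: 0.766
grip_force: 10.0
```

Request:
{"method": "drive_tool", "body": {"rows": [{"travel": [0, 0, 0], "roll": 0, "grip": 0.4}, {"travel": [0, 0, 0], "roll": 0, "grip": 0.4}]}}

```text
time_s: 20.07
eef_pos: [0.5245, -0.1124, 0.0022]
ee_rot: [[0.326, 0.946, -0.001], [0.946, -0.326, -0.0], [-0.001, -0.001, -1.0]]
force: [-1.5, -2.4, 4.7]
gripper_width: 0.762
grip_force: 10.0
```

Request:
{"method": "drive_tool", "body": {"rows": [{"travel": [-0.4, 0, 0], "roll": 0, "grip": 0.4}, {"travel": [-0.8, 0, 0], "roll": 0, "grip": 0.4}, {"travel": [-0.8, 0, 0], "roll": 0, "grip": 0.4}, {"travel": [-0.8, 0, 0], "roll": 0, "grip": 0.4}, {"travel": [-0.8, 0, 0], "roll": 0, "grip": 0.4}, {"travel": [-0.8, 0, 0], "roll": 0, "grip": 0.4}, {"travel": [-0.8, 0, 0], "roll": 0, "grip": 0.4}, {"travel": [-0.8, 0, 0], "roll": 0, "grip": 0.4}, {"travel": [-0.8, 0, 0], "roll": 0, "grip": 0.4}, {"travel": [-0.8, 0, 0], "roll": 0, "grip": 0.4}]}}

```text
time_s: 20.9
eef_pos: [0.4623, -0.2907, 0.0023]
ee_rot: [[0.326, 0.945, -0.0], [0.945, -0.326, 0.003], [0.003, -0.001, -1.0]]
force: [1.7, 1.6, 4.3]
gripper_width: 0.765
grip_force: 10.0
```

Request:
{"method": "drive_tool", "body": {"rows": [{"travel": [-0.8, 0, 0], "roll": 0, "grip": 0.4}, {"travel": [-0.4, 0, 0], "roll": 0, "grip": 0.4}, {"travel": [0, 0, 0], "roll": 0, "grip": 0.4}, {"travel": [0, 0, 0], "roll": 0, "grip": 0.4}]}}

```text
time_s: 21.23
eef_pos: [0.4527, -0.3207, 0.0023]
ee_rot: [[0.325, 0.946, -0.001], [0.946, -0.325, -0.002], [-0.002, -0.0, -1.0]]
force: [-1.4, -2.6, 3.4]
gripper_width: 0.764
grip_force: 10.0
```

Release with a small opening, then lift.

Request:
{"method": "drive_tool", "body": {"rows": [{"travel": [0, 0, -0.02], "roll": 0, "grip": 0.4}, {"travel": [0, 0, 0], "roll": 0, "grip": 0.15}, {"travel": [0, 0, 0], "roll": 0, "grip": 0.15}, {"travel": [0, 0, 0], "roll": 0, "grip": 0.15}, {"travel": [0, 0, -0.3], "roll": 0, "grip": 0.15}, {"travel": [0, 0, -0.9], "roll": 0, "grip": 0.15}, {"travel": [0, 0, -0.9], "roll": 0, "grip": 0.15}, {"travel": [0, 0, -0.9], "roll": 0, "grip": 0.15}, {"travel": [0, 0, -0.9], "roll": 0, "grip": 0.15}, {"travel": [0, 0, -0.5], "roll": 0, "grip": 0.15}]}}

```text
time_s: 22.07
eef_pos: [0.4548, -0.3198, 0.1158]
ee_rot: [[0.324, 0.946, 0.003], [0.946, -0.324, -0.003], [-0.002, 0.004, -1.0]]
force: [0.4, 0.2, 0.4]
gripper_width: 0.848
grip_force: 0.0
```

Request:
{"method": "drive_tool", "body": {"rows": [{"travel": [0.5, 0.3, 0], "roll": 0, "grip": 0.4}, {"travel": [0.94, 0.58, 0], "roll": 0, "grip": 0.4}, {"travel": [0.94, 0.58, 0], "roll": 0, "grip": 0.4}, {"travel": [0.94, 0.58, 0], "roll": 0, "grip": 0.4}, {"travel": [0.94, 0.58, 0], "roll": 0, "grip": 0.4}, {"travel": [0.94, 0.58, 0], "roll": 0, "grip": 0.4}, {"travel": [0.94, 0.58, 0], "roll": 0, "grip": 0.4}, {"travel": [0.94, 0.58, 0], "roll": 0, "grip": 0.4}, {"travel": [0.94, 0.58, 0], "roll": 0, "grip": 0.4}, {"travel": [0.94, 0.58, 0], "roll": 0, "grip": 0.4}]}}

```text
time_s: 22.9
eef_pos: [0.6579, -0.1507, 0.1132]
ee_rot: [[0.324, 0.946, 0.0], [0.946, -0.324, 0.0], [0.0, 0.0, -1.0]]
force: [1.4, 0.2, -0.6]
gripper_width: 0.598
grip_force: 0.0
```

Request:
{"method": "drive_tool", "body": {"rows": [{"travel": [0.94, 0.58, 0], "roll": 0, "grip": 0.4}, {"travel": [0.5, 0.3, 0], "roll": 0, "grip": 0.4}, {"travel": [0, 0, 0], "roll": 0, "grip": 0.4}, {"travel": [0, 0, 0], "roll": 0, "grip": 0.4}, {"travel": [0, 0, 0], "roll": 0, "grip": 0.4}]}}

```text
time_s: 23.32
eef_pos: [0.6881, -0.1261, 0.1126]
ee_rot: [[0.325, 0.946, -0.002], [0.946, -0.325, -0.001], [-0.001, -0.001, -1.0]]
force: [-0.3, 0.9, 0.5]
gripper_width: 0.599
grip_force: 0.0
```

```bash
python3 - <<'E'
from h import *
im=manip.capture("top")[:,:,::-1].copy(); plates(im)
s=manip.capture("side")[:,:,::-1].copy()
cv2.imwrite("pics/both.png",np.hstack([cv2.resize(im[150:360,360:560],(380,400)),cv2.resize(s[200:440,200:440],(400,400))]))
print(manip.get_obs()["eef_pos"])
T=np.linalg.inv(manip.get_calibration("side")["world_from_camera"]);c=manip.get_calibration("side");f=240/np.tan(np.radians(c["vfov"]/2))
for p in [(.6904,-.1253,.06),(.6877,-.129,.06)]:
    q=T@np.r_[p,1]; print(q[:2]/q[2]*f+[c["cx"],c["cy"]])
E
```

```text
[357. 461.] area 1096.5 rect [82.7 -6.4] [182.   73.1] 85.5 hole []
[414. 368.] area 534.0 rect [ 302.3 -155.5] [90.3 48.1] 78.6 hole []
[470. 295.] area 1432.0 rect [ 478.9 -300.3] [182.3  99. ] 46.1 hole [array([ 0.4495, -0.3326])]
[489. 272.] area 1000.0 rect [ 540.6 -348.2] [91.6 73.2] 71.2 hole [array([ 0.5387, -0.3565])]
[414. 263.] area 957.5 rect [ 550.2 -173. ] [151.   94.8] 73.0 hole []
[218. 256.] area 1348.0 rect [582.5 334.5] [ 73.3 123.7] 86.5 hole [array([0.5598, 0.3365])]
[299. 247.] area 1333.5 rect [604.7 129.5] [ 71.  121.8] 89.8 hole [array([0.5822, 0.1294])]
[258. 248.] area 1333.0 rect [602.9 232.4] [123.9  73.1] 2.6 hole [array([0.5802, 0.2312])]
[492. 280.] area 832.0 rect [ 540.  -336.3] [215.2 304.1] 70.6 hole []
[296. 175.] area 1238.0 rect [789.8 137.7] [ 71.5 122.8] 87.0 hole [array([0.8048, 0.1376])]
[444. 169.] area 1480.0 rect [ 803.5 -244.8] [115.9  93.9] 73.6 hole []
[ 0.6881984  -0.12654049  0.1128818 ]
[364.13689741 300.07785545]
[363.15463913 301.05678347]
```

View pics/both.png

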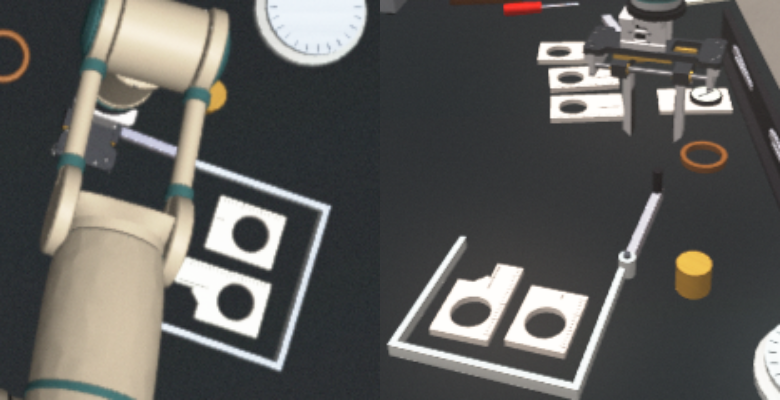

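Side view: both plates lie flat inside the fence, and the post at side pixel (366,303) is between the open fingers. Going down around it.

Request:
{"method": "drive_tool", "body": {"rows": [{"travel": [0, 0, 0.5], "roll": 0, "grip": 0.4}, {"travel": [0, 0, 0.7], "roll": 0, "grip": 0.4}, {"travel": [0, 0, 0.7], "roll": 0, "grip": 0.4}, {"travel": [0, 0, 0.6], "roll": 0, "grip": 0.4}, {"travel": [0, 0, 0.4], "roll": 0, "grip": 0.4}, {"travel": [0, 0, 0.2], "roll": 0, "grip": 0.4}, {"travel": [0, 0, 0], "roll": 0, "grip": 0.4}, {"travel": [0, 0, 0], "roll": 0, "grip": 0.4}]}}

```text
time_s: 24.08
eef_pos: [0.6896, -0.1259, 0.0357]
ee_rot: [[0.325, 0.946, 0.001], [0.946, -0.325, -0.0], [-0.0, 0.001, -1.0]]
force: [0.9, 0.1, 0.8]
gripper_width: 0.601
grip_force: 0.0
```

Request:
{"method": "drive_tool", "body": {"rows": [{"travel": [0, 0, 0], "roll": 0, "grip": 1}, {"travel": [0, 0, 0], "roll": 0, "grip": 1}, {"travel": [0, 0, 0], "roll": 0, "grip": 1}, {"travel": [0, 0, 0], "roll": 0, "grip": 1}, {"travel": [0, 0, 0], "roll": 0, "grip": 1}, {"travel": [0, 0, 0], "roll": 0, "grip": 1}], "force": 5}}

```text
time_s: 24.58
eef_pos: [0.6899, -0.1253, 0.0355]
ee_rot: [[0.325, 0.946, 0.001], [0.946, -0.325, -0.0], [0.0, 0.001, -1.0]]
force: [-0.2, 0.3, 0.4]
gripper_width: 0.211
grip_force: 0.2
```

Request:
{"method": "drive_tool", "body": {"rows": [{"travel": [0, 0, 0], "roll": 0, "grip": 1}, {"travel": [0, 0, 0], "roll": 0, "grip": 1}, {"travel": [0, 0, 0], "roll": 0, "grip": 1}]}}

```text
time_s: 24.83
eef_pos: [0.6898, -0.1253, 0.0354]
ee_rot: [[0.325, 0.946, 0.001], [0.946, -0.325, -0.0], [0.0, 0.001, -1.0]]
force: [0.7, 0.8, 0.9]
gripper_width: 0.145
grip_force: 5.0
```

Request:
{"method": "drive_tool", "body": {"rows": [{"travel": [0, -0.145, 0], "roll": -0.35, "grip": 1}, {"travel": [0, -0.29, 0], "roll": -0.7, "grip": 1}, {"travel": [0, -0.29, 0], "roll": -0.7, "grip": 1}, {"travel": [0, -0.29, 0], "roll": -0.7, "grip": 1}, {"travel": [0, -0.29, 0], "roll": -0.7, "grip": 1}, {"travel": [0, -0.29, 0], "roll": -0.7, "grip": 1}, {"travel": [0, -0.29, 0], "roll": -0.7, "grip": 1}, {"travel": [0, -0.145, 0], "roll": -0.35, "grip": 1}, {"travel": [0, 0, 0], "roll": 0, "grip": 1}]}}

```text
time_s: 25.58
eef_pos: [0.6385, -0.1172, 0.0354]
ee_rot: [[-0.013, 1.0, -0.001], [1.0, 0.013, -0.002], [-0.002, -0.001, -1.0]]
force: [0.0, -3.5, 0.7]
gripper_width: 0.15
grip_force: 5.0
```

Request:
{"method": "drive_tool", "body": {"rows": [{"travel": [0, -0.17, 0], "roll": -0.4, "grip": 1}, {"travel": [0, -0.33, 0], "roll": -0.8, "grip": 1}, {"travel": [0, -0.33, 0], "roll": -0.8, "grip": 1}, {"travel": [0, -0.33, 0], "roll": -0.8, "grip": 1}, {"travel": [0, -0.33, 0], "roll": -0.8, "grip": 1}, {"travel": [0, -0.33, 0], "roll": -0.8, "grip": 1}, {"travel": [0, -0.33, 0], "roll": -0.8, "grip": 1}, {"travel": [0, -0.33, 0], "roll": -0.8, "grip": 1}, {"travel": [0, -0.33, 0], "roll": -0.8, "grip": 1}, {"travel": [0, -0.17, 0], "roll": -0.4, "grip": 1}]}}

```text
time_s: 26.42
eef_pos: [0.5685, -0.1348, 0.0354]
ee_rot: [[-0.494, 0.87, 0.002], [0.87, 0.494, -0.002], [-0.003, 0.001, -1.0]]
force: [1.8, -2.4, -2.1]
gripper_width: 0.146
grip_force: 5.0
```

Request:
{"method": "drive_tool", "body": {"rows": [{"travel": [0, -0.17, 0], "roll": -0.4, "grip": 1}, {"travel": [0, -0.33, 0], "roll": -0.8, "grip": 1}, {"travel": [0, -0.33, 0], "roll": -0.8, "grip": 1}, {"travel": [0, -0.33, 0], "roll": -0.8, "grip": 1}, {"travel": [0, -0.33, 0], "roll": -0.8, "grip": 1}, {"travel": [0, -0.33, 0], "roll": -0.8, "grip": 1}, {"travel": [0, -0.33, 0], "roll": -0.8, "grip": 1}, {"travel": [0, -0.33, 0], "roll": -0.8, "grip": 1}, {"travel": [0, -0.17, 0], "roll": -0.4, "grip": 1}, {"travel": [0, 0, 0], "roll": 0, "grip": 1}]}}

```text
time_s: 27.25
eef_pos: [0.5182, -0.177, 0.0354]
ee_rot: [[-0.819, 0.573, 0.0], [0.573, 0.819, -0.0], [-0.001, -0.0, -1.0]]
force: [0.4, -1.3, 1.2]
gripper_width: 0.151
grip_force: 5.0
```

Request:
{"method": "drive_tool", "body": {"rows": [{"travel": [-0.03, -0.2, 0], "roll": -0.4, "grip": 1}, {"travel": [-0.03, -0.35, 0], "roll": -0.8, "grip": 1}, {"travel": [-0.03, -0.35, 0], "roll": -0.8, "grip": 1}, {"travel": [0, -0.35, 0], "roll": -0.8, "grip": 1}, {"travel": [0, -0.2, 0], "roll": -0.4, "grip": 1}, {"travel": [0, -0.1, 0], "roll": -0.2, "grip": 1}, {"travel": [0, 0, 0], "roll": 0, "grip": 1}, {"travel": [0, 0, 0], "roll": 0, "grip": 1}]}}

```text
time_s: 27.92
eef_pos: [0.4991, -0.2098, 0.0353]
ee_rot: [[-0.931, 0.365, -0.004], [0.365, 0.931, 0.002], [0.005, 0.001, -1.0]]
force: [-4.0, 1.0, 6.5]
gripper_width: 0.145
grip_force: 5.0
```

Request:
{"method": "drive_tool", "body": {"rows": [{"travel": [0, -0.1, 0], "roll": -0.1, "grip": 1}, {"travel": [0, -0.1, 0], "roll": -0.1, "grip": 1}, {"travel": [0, -0.1, 0], "roll": -0.1, "grip": 1}, {"travel": [0, 0, 0], "roll": 0, "grip": 1}, {"travel": [0, 0, 0], "roll": 0, "grip": 1}]}}

```text
time_s: 28.33
eef_pos: [0.4965, -0.2167, 0.0352]
ee_rot: [[-0.939, 0.345, -0.004], [0.345, 0.939, 0.002], [0.005, 0.001, -1.0]]
force: [-3.5, 1.1, 6.8]
gripper_width: 0.145
grip_force: 5.0
```

Request:
{"method": "drive_tool", "body": {"rows": [{"travel": [0, -0.1, 0], "roll": -0.1, "grip": 1}, {"travel": [0, -0.1, 0], "roll": -0.1, "grip": 1}, {"travel": [0, 0, 0], "roll": 0, "grip": 1}, {"travel": [0, 0, 0], "roll": 0, "grip": 1}]}}

```text
time_s: 28.67
eef_pos: [0.4953, -0.2201, 0.0352]
ee_rot: [[-0.943, 0.333, -0.003], [0.333, 0.943, 0.005], [0.005, 0.003, -1.0]]
force: [-2.2, 4.9, 5.6]
gripper_width: 0.151
grip_force: 5.0
```

Request:
{"method": "drive_tool", "body": {"rows": [{"travel": [0, -0.1, 0], "roll": 0, "grip": 1}, {"travel": [0, -0.05, 0], "roll": 0, "grip": 1}, {"travel": [0, 0, 0], "roll": 0, "grip": 1}, {"travel": [0, 0, 0], "roll": 0, "grip": 1}]}}

```text
time_s: 29.0
eef_pos: [0.4948, -0.2213, 0.0351]
ee_rot: [[-0.942, 0.334, -0.002], [0.334, 0.942, 0.009], [0.005, 0.008, -1.0]]
force: [0.0, 9.6, 5.7]
gripper_width: 0.175
grip_force: 5.0
```

Request:
{"method": "drive_tool", "body": {"rows": [{"travel": [0, 0, 0], "roll": 0, "grip": 0.6}, {"travel": [0, 0, 0], "roll": 0, "grip": 0.6}, {"travel": [0, 0, 0], "roll": 0, "grip": 0.6}, {"travel": [0, 0, 0], "roll": 0, "grip": 0.6}, {"travel": [0, 0, -0.4], "roll": 0, "grip": 0.6}, {"travel": [0, 0, -0.9], "roll": 0, "grip": 0.6}, {"travel": [0, 0, -0.9], "roll": 0, "grip": 0.6}, {"travel": [0, 0, -0.9], "roll": 0, "grip": 0.6}, {"travel": [0, 0, -0.9], "roll": 0, "grip": 0.6}]}}

```text
time_s: 29.75
eef_pos: [0.4956, -0.2267, 0.137]
ee_rot: [[-0.943, 0.332, 0.0], [0.332, 0.943, -0.0], [-0.001, -0.0, -1.0]]
force: [0.2, -0.6, -0.2]
gripper_width: 0.401
grip_force: 0.0
```

Request:
{"method": "drive_tool", "body": {"rows": [{"travel": [0.5, -0.5, -0.5], "roll": 0, "grip": 0.6}, {"travel": [0, -1, -0.5], "roll": 0, "grip": 0.6}, {"travel": [0, -1, 0], "roll": 0, "grip": 0.6}, {"travel": [0, -1, 0], "roll": 0, "grip": 0.6}, {"travel": [0, -1, 0], "roll": 0, "grip": 0.6}, {"travel": [0, -1, 0], "roll": 0, "grip": 0.6}, {"travel": [0, -1, 0], "roll": 0, "grip": 0.6}, {"travel": [0, -1, 0], "roll": 0, "grip": 0.6}, {"travel": [0, -1, 0], "roll": 0, "grip": 0.6}, {"travel": [0, -1, 0], "roll": 0, "grip": 0.6}]}}

```text
time_s: 30.58
eef_pos: [0.4045, -0.4478, 0.161]
ee_rot: [[-0.943, 0.332, 0.0], [0.332, 0.943, -0.001], [-0.001, -0.001, -1.0]]
force: [1.5, 0.9, -0.3]
gripper_width: 0.4
grip_force: 0.0
```

Request:
{"method": "drive_tool", "body": {"rows": [{"travel": [0, 0, 0], "roll": 0, "grip": 0.6}, {"travel": [0, 0, 0], "roll": 0, "grip": 0.6}, {"travel": [0, 0, 0], "roll": 0, "grip": 0.6}]}}

```text
time_s: 30.83
eef_pos: [0.4051, -0.4458, 0.1605]
ee_rot: [[-0.943, 0.332, 0.0], [0.332, 0.943, 0.001], [0.0, 0.001, -1.0]]
force: [-0.2, 0.4, -0.7]
gripper_width: 0.404
grip_force: 0.0
```

```bash
python3 - <<'E'
from h import *
im=manip.capture("top")[:,:,::-1].copy(); plates(im)
s=manip.capture("side")[:,:,::-1].copy()
cv2.imwrite("pics/end.png",np.hstack([cv2.resize(im[190:360,370:560],(400,358)),cv2.resize(s[200:440,180:440],(400,358))]))
E
```

```text
[301. 451.] area 778.5 rect [107.4 106.6] [108.7 116. ] 34.7 hole []
[477. 304.] area 1183.0 rect [ 456.5 -309.8] [123.5  73.5] 72.0 hole [array([ 0.4495, -0.3326])]
[489. 272.] area 1004.0 rect [ 540.5 -348.3] [91.8 73.2] 71.2 hole [array([ 0.5387, -0.3564])]
[218. 256.] area 1354.0 rect [582.5 334.7] [ 73.7 123.7] 86.5 hole [array([0.5598, 0.3365])]
[486. 285.] area 819.0 rect [ 508.9 -327.5] [211.2 240.5] 70.6 hole []
[299. 247.] area 1343.0 rect [604.7 129.6] [ 71.1 121.8] 89.8 hole [array([0.5822, 0.1294])]
[258. 248.] area 1340.0 rect [602.9 232.3] [123.9  73.4] 2.6 hole [array([0.5802, 0.2312])]
[296. 175.] area 1242.0 rect [789.7 137.7] [ 71.7 122.8] 87.0 hole [array([0.8043, 0.1369])]
```

View pics/end.png

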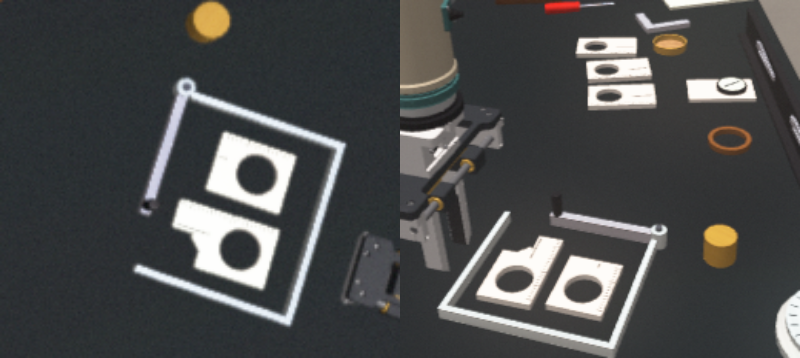

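The keeper lies across the mouth with both plates flat inside. Next I'll check the bar's angle numerically against the back wall.

```bash
python3 - <<'E'
from h import *
im=manip.capture("top")[:,:,::-1].copy()
b,g,r=[im[...,i].astype(int) for i in range(3)]
def line(x0,x1,y0,y1,z):
    m=np.zeros(im.shape[:2],bool); m[y0:y1,x0:x1]=(im.min(2)[y0:y1,x0:x1]>110)
    ys,xs=np.nonzero(m); w=ray("top",np.c_[xs,ys],z)[:,:2]
    vx,vy,x,y=cv2.fitLine((w*1000).astype(np.float32),cv2.DIST_HUBER,0,.01,.01).ravel(); return len(xs),np.degrees(np.arctan2(vy,vx))%180,x,y
print("bar",line(440,457,240,281,.023)); print("back",line(505,535,270,335,.018))
o=[ray("top",p,z)[0] for p,z in(((458.4,231.3),.028),((440.8,286.4),.06))]; d=o[1]-o[0]; print(np.degrees(np.arctan2(d[1],d[0])),np.hypot(*d[:2]))
E
```

```text
bar (226, np.float32(159.98021), np.float32(569.23145), np.float32(-244.13878))
back (320, np.float32(161.33762), np.float32(464.70383), np.float32(-416.01758))
158.24688958494906 0.1490730802356492
```

```bash
python3 - <<'E'
from h import *
im=manip.capture("top")[:,:,::-1].copy(); gr=im.min(2).astype(float)
def edge(y0,y1,x0,x1,z):
    P=[]
    for y in range(y0,y1):
        row=np.clip(gr[y,x0:x1]-70,0,None)
        if y>262 and x0<450: row[(np.arange(x0,x1)>460)]=0
        P.append(((row*np.arange(x0,x1)).sum()/row.sum(),y))
    w=ray("top",P,z)[:,:2]*1000
    vx,vy,x,y=cv2.fitLine(w.astype(np.float32),cv2.DIST_HUBER,0,.01,.01).ravel(); return round(float(np.degrees(np.arctan2(vy,vx))%180),2),x,y
print("bar",edge(242,278,436,466,.023),"back",edge(266,337,500,538,.018))
E
```

```text
bar (160.28, np.float32(565.71246), np.float32(-242.65974)) back (179.06, np.float32(477.57394), np.float32(-401.3501))
```

Bar 160.3° against an expected shut angle of about 161°. I'll push it once more with closed fingers from outside to be sure it is against the stop.

Request:
{"method": "drive_tool", "body": {"rows": [{"travel": [-0.25, 0.5, 0], "roll": 0, "grip": 1}, {"travel": [-0.25, 1, 0], "roll": 0, "grip": 1}, {"travel": [0, 1, 0], "roll": 0, "grip": 1}, {"travel": [0, 1, 0], "roll": 0, "grip": 1}, {"travel": [0, 1, 0], "roll": 0, "grip": 1}, {"travel": [0, 1, 0], "roll": 0, "grip": 1}, {"travel": [0, 1, 0], "roll": 0, "grip": 1}, {"travel": [0, 1, 0], "roll": 0, "grip": 1}, {"travel": [0, 1, 0], "roll": 0, "grip": 1}, {"travel": [0, 1, 0], "roll": 0, "grip": 1}]}}

```text
time_s: 31.87
eef_pos: [0.4963, -0.2237, 0.1604]
ee_rot: [[-0.944, 0.33, 0.001], [0.33, 0.944, 0.0], [-0.0, 0.001, -1.0]]
force: [0.5, 0.4, 0.9]
gripper_width: 0.002
grip_force: 0.0
```

Request:
{"method": "drive_tool", "body": {"rows": [{"travel": [0, 1, 0], "roll": 0, "grip": 1}, {"travel": [0, 0.5, 0], "roll": 0, "grip": 1}, {"travel": [0, 0, 0.5], "roll": 0, "grip": 1}, {"travel": [0, 0, 1], "roll": 0, "grip": 1}, {"travel": [0, 0, 1], "roll": 0, "grip": 1}, {"travel": [0, 0, 1], "roll": 0, "grip": 1}, {"travel": [0, 0, 0.9], "roll": 0, "grip": 1}, {"travel": [0, 0, 0.4], "roll": 0, "grip": 1}, {"travel": [0, 0, 0], "roll": 0, "grip": 1}, {"travel": [0, 0, 0], "roll": 0, "grip": 1}]}}

```text
time_s: 32.7
eef_pos: [0.5083, -0.191, 0.0404]
ee_rot: [[-0.944, 0.331, -0.0], [0.331, 0.944, -0.0], [0.0, -0.0, -1.0]]
force: [0.7, 0.1, 0.6]
gripper_width: 0.005
grip_force: 0.0
```

Request:
{"method": "drive_tool", "body": {"rows": [{"travel": [0, -0.15, 0], "roll": 0, "grip": 1}, {"travel": [0, -0.15, 0], "roll": 0, "grip": 1}, {"travel": [0, -0.1, 0], "roll": 0, "grip": 1}, {"travel": [0, 0, 0], "roll": 0, "grip": 1}, {"travel": [0, 0, 0], "roll": 0, "grip": 1}]}}

```text
time_s: 33.12
eef_pos: [0.505, -0.201, 0.0409]
ee_rot: [[-0.943, 0.332, 0.001], [0.332, 0.943, -0.001], [-0.001, -0.0, -1.0]]
force: [-0.6, -0.3, -0.1]
gripper_width: 0.006
grip_force: 0.0
```

Request:
{"method": "drive_tool", "body": {"rows": [{"travel": [0, -0.08, 0], "roll": 0, "grip": 1}, {"travel": [0, -0.08, 0], "roll": 0, "grip": 1}, {"travel": [0, 0, 0], "roll": 0, "grip": 1}, {"travel": [0, 0, 0], "roll": 0, "grip": 1}]}}

```text
time_s: 33.45
eef_pos: [0.504, -0.2028, 0.0405]
ee_rot: [[-0.943, 0.333, 0.001], [0.333, 0.943, 0.003], [-0.0, 0.003, -1.0]]
force: [1.5, 4.9, 2.1]
gripper_width: 0.003
grip_force: 2.6
```

Request:
{"method": "drive_tool", "body": {"rows": [{"travel": [0, -0.08, 0], "roll": 0, "grip": 1}, {"travel": [0, -0.08, 0], "roll": 0, "grip": 1}, {"travel": [0, 0, 0], "roll": 0, "grip": 1}, {"travel": [0, 0, 0], "roll": 0, "grip": 1}]}}

```text
time_s: 33.78
eef_pos: [0.504, -0.203, 0.0406]
ee_rot: [[-0.942, 0.335, 0.004], [0.335, 0.942, 0.009], [-0.001, 0.01, -1.0]]
force: [5.5, 14.0, 3.2]
gripper_width: 0.01
grip_force: 7.5
```

Request:
{"method": "drive_tool", "body": {"rows": [{"travel": [0, -0.08, 0], "roll": 0, "grip": 1}, {"travel": [0, 0, 0], "roll": 0, "grip": 1}, {"travel": [0, 0, 0], "roll": 0, "grip": 1}]}}

```text
time_s: 34.03
eef_pos: [0.5039, -0.2031, 0.0406]
ee_rot: [[-0.942, 0.336, 0.005], [0.336, 0.942, 0.012], [-0.001, 0.013, -1.0]]
force: [7.3, 18.0, 3.9]
gripper_width: 0.007
grip_force: 10.0
```

It's hard against the stop: 19 N and no movement. Backing off and handing in.

Request:
{"method": "drive_tool", "body": {"rows": [{"travel": [0, 0.3, 0], "roll": 0, "grip": 1}, {"travel": [0, 0.5, 0], "roll": 0, "grip": 1}, {"travel": [0, 0.3, -0.3], "roll": 0, "grip": 1}, {"travel": [0, 0, -1], "roll": 0, "grip": 1}, {"travel": [0, 0, -1], "roll": 0, "grip": 1}, {"travel": [0, 0, -1], "roll": 0, "grip": 1}, {"travel": [0, 0, -0.5], "roll": 0, "grip": 1}, {"travel": [0, 0, 0], "roll": 0, "grip": 1}, {"travel": [0, 0, 0], "roll": 0, "grip": 1}]}}

```text
time_s: 34.78
eef_pos: [0.5108, -0.1841, 0.1359]
ee_rot: [[-0.944, 0.331, 0.001], [0.331, 0.944, -0.001], [-0.002, -0.001, -1.0]]
force: [-0.4, 0.1, -0.7]
gripper_width: 0.004
grip_force: 0.0
```

```bash
python3 -c "
from plant import manip
print(manip.get_obs()['eef_pos'],manip.sign_off())"
```

```text
the job is handed in; nothing more can be done
[ 0.51081078 -0.18414624  0.1359439 ] None
```

The short and chipped plates lie flat inside the reject bay, the keeper is shut against its stop, the three sound plates measured unmoved, and the job was handed in at about 35 s.

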